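# Assemble the tiered praline stand

## Task

Put the praline display stand together on its base where it stands: the large tier first, then the medium tier on it, then the small tier, and last the wooden knob on top, each fully seated on the spigot below and let go before the next. It is china: set each piece down gently, never tip a tier over, and leave the cup and the mug where they are.

Things in the scene. Friction and masses are not known exactly. Their poses are not given: they have to be found in the camera images.
- base: foot of the stand, white china, fixed: square slab 120 x 120 mm, 10 mm high; in its middle a hub 40 mm wide up to a flat shoulder at 24 mm, on it a tapered spigot 24-34 mm (24 mm wide, tip 16). Origin: centre of underside, on the table, z up. The large tier, seated, has its origin 24 mm above this one, on the same axis; any yaw will do for all pieces.
- large_tier: large tier: round white china plate 154 mm across with a 40 mm thick stem (the grip). Origin: centre of underside, z up. Heights in mm: foot ring 0-12 (60 wide, socket below 28 wide, 12 deep), plate 12-18 (lip to 21), stem 18-58 with flat shoulder at 58, tapered spigot 58-68 (24 wide, tip 16). The next piece seats on the shoulder, its origin 58 above this one. 0.36 kg, on the table.
- medium_tier: medium tier: round white china plate 124 mm across with a 40 mm thick stem (the grip). Origin: centre of underside, z up. Heights in mm: foot ring 0-12 (60 wide, socket below 28 wide, 12 deep), plate 12-18 (lip to 21), stem 18-58 with flat shoulder at 58, tapered spigot 58-68 (24 wide, tip 16). The next piece seats on the shoulder, its origin 58 above this one. 0.27 kg, on the table.
- small_tier: small tier: round white china plate 94 mm across with a 40 mm thick stem (the grip). Origin: centre of underside, z up. Heights in mm: foot ring 0-12 (60 wide, socket below 28 wide, 12 deep), plate 12-18 (lip to 21), stem 18-58 with flat shoulder at 58, tapered spigot 58-68 (24 wide, tip 16). The next piece seats on the shoulder, its origin 58 above this one. 0.2 kg, on the table.
- finial: wooden knob that crowns the stand, 58 mm high, standing on the table. Origin: centre of underside, z up. Flange 44 mm wide from 0 to 16 mm with a socket below 28 mm wide and 12 mm deep, round grip 30 mm wide from 16 to 50 mm (take it here), domed top to 58 mm. About 0.06 kg.
- cup: bystander: paper cup with a black lid, 72 mm across, 74 mm high, beyond the stand's pieces; origin at the centre of its underside. Loose; leave it alone.
- mug: bystander: purple mug, 76 mm across without its handle, 85 mm high, beyond the stand's pieces; origin at the centre of its underside, handle towards its +y. Loose; leave it alone.
There are look-alikes about, which are no part of the job. Leave any red look-alike of the medium_tier alone.

How it is judged:
By the outcome, as a careful person would: the job done as asked, in the order asked, and still so for the second after the job is handed in, with the robot touching nothing.
It also fails if it takes over 122 s, if anything falls off the work surface, if the arm or the gripper's body presses on something with over 40 N, if the wrist force passes 120 N, or if a joint passes its speed limit or range.

## Robot

A 6-joint arm with a two-finger parallel gripper is mounted at the origin on the work surface. World frame = base frame: x ahead of the robot, y to its left, z up, the work surface at z = 0. Lengths are in m, angles in degrees, forces in N, time in s.
With the tool pointing down it reaches from about 0.25 to 0.725 m from the base axis. Payload 9.7 kg.
Tool frame: the origin (TCP) lies midway between the tips of the shut fingers; the grasp point (between the pads) lies 19 mm behind it; z points along the fingers, y is the line along which they close (so a half turn about z gives the same grasp; the last joint's range is limited). The gripper opens to 85 mm and grips with 20 to 120 N. Pads are 22 mm wide; open, the fingers measure 114 mm over their backs; the gripper's body (76 mm by 85 mm) begins 54 mm behind the grasp point. The pads swing forward as they close: fully open they stand 13 mm farther back than shut.
Start: joints at [-75.401, 4.979, 10.078, 95.1, 0, 90], TCP at [0.139, -0.532, 0.231] pointing down, gripper open.
Joint ranges: [-179.16, 179.16], [-48.56, 103.87], [-65.8, 70.77], [-126.05, 130.52], [-82.76, 87.17], [-180, 180]. Speed limits (degrees/s): [127.2, 127.2, 147.25, 180, 180, 180].

## Interface

Orientations are given as [roll, pitch, yaw] about the fixed x, y, z axes, in that order (R = Rz(yaw) Ry(pitch) Rx(roll)).
In Python, from workcell import * gives the robot as it stands.
- The arm moves only by the tool servo_tool, never from a script. Its argument "moves" is a list of rows, each a list of 4 numbers: the shift along the world's x, y, z in shares of 1000 mm (1.0 is 1000 mm), then the turn about the world's z in parts of the range, where 1.0 means 2 pi rad. A call has 1 to 20 rows; each row is the pose to reach, as a shift and turn from the pose commanded when the call began; what a row does not reach only later rows make up. A row lasts 1/12 s, in which the tool goes at most 41.7 mm and 7.16 degrees, less where a joint would pass 70% of its speed; a pose out of reach is approached as far as the arm can. A call with a gripper value outside its range is refused whole. "claw" is the closure, from 0 (fully open) to 1 (shut), set as the call begins (left out, the last holds). The fingers move at their own pace and stop on an object; "force" is the grip in N (left out, the last holds). Time passes only in rows, so rows that repeat a pose let the fingers close. It gives the time, the measured TCP pose, the force, the opening and the grip force at its end, in the units of the state.
- get_obs(): the state, without advancing time (a new reading comes with each control period).
- camera(name): name is "side" or "top"; returns the picture (420x560x3 uint8, red, green, blue); there is no depth.
- get_calibration(name): a dict with "fx", "fy", "cx", "cy" (pixels), "k1" (the pictures are not rectified: a ray, as slopes to the right and down, at radius r is drawn at 1 + k1 r^2 times it, then the intrinsics apply), "rvec" (rotation vector, rad) and "tvec" (3), from world to camera coordinates, as OpenCV has them. Camera axes: x right, y down, z forward; pixel columns grow to the right and rows downward; lengths in m; the calibration is good to about 2 mm. A picture is of the moment at which its call begins. get_calibration takes no time and is no camera call.
- job_done(): hands the job in; it is judged then, once.
The state is a dict: "time": time; "q": joint angles; "qd": joint speeds; "joint_efforts": joint torques, N m; "ee_pos": TCP position; "tcp_rot": TCP orientation; "wrist_force": force on the tool from outside, world axes, zero at the start; "torque": the same for the moment, N m; "opening": finger opening in m; "grasp_force": force on a finger pad.
Only numpy, scipy, OpenCV 4.12 (cv2) and the standard library are available. Lean on these libraries where they do the work, as an engineer would, in place of code of your own. Each camera call takes 0.05 s, during which the arm holds its last target. There are 200 camera calls.

## Working session

There is one attempt and no reset: what is moved stays moved. The work goes in short steps, Python scripts to look and compute and a tool call to move; the robot and the scene stay as the last step left them, time stands still between calls to the robot, and variables do not carry over. Pictures are saved under pics/ and viewed, at most 14 in all, crops included, and the job is handed in when it is done.

Besides the shell and the picture viewer there is one more tool, called after "Request:" as name(argument=value, ...), one argument or row to a line, values as JSON. servo_tool: Moves the arm, as the interface text tells. Its arguments: {"type":"object","properties":{"moves":{"type":"array","items":{"type":"array","items":{"type":"number"}}},"claw":{"type":"number"},"force":{"type":"number"}},"required":["moves"]}

```bash
mkdir -p pics
python3 - <<'E'
from workcell import *
import cv2
for n in("side","top"):
    cv2.imwrite(f"pics/{n}0.png",camera(n)[:,:,::-1]); print(n,get_calibration(n))
print(get_obs())
E
```

```text
side {'fx': 397.3045192718266, 'fy': 397.3045192718266, 'cx': 284.9111152624398, 'cy': 212.7667774625295, 'k1': -0.06361928206766679, 'rvec': array([ 0.67325395, -2.53977717,  1.2202068 ]), 'tvec': array([0.50525777, 0.20041227, 0.87582391])}
top {'fx': 427.4994475403389, 'fy': 427.4994475403389, 'cx': 281.0122774518917, 'cy': 211.95171592667728, 'k1': -0.03834376152954453, 'rvec': array([ 2.14770255, -2.10837087,  0.20513241]), 'tvec': array([-0.02288114,  0.56237347,  1.20091412])}
{'time': 0.1, 'q': array([-7.54000782e+01,  5.00543968e+00,  1.00373211e+01,  9.50998814e+01,
        2.20150341e-04,  9.00011823e+01]), 'qd': array([-0.0097121 , -0.13863027,  0.10124143,  0.05921504, -0.17645982,
       -0.01197789]), 'joint_efforts': array([ 5.03099454e-04, -5.21563697e+01,  4.65653014e+01,  1.61996606e-02,
       -2.14682433e-05,  2.27655318e-05]), 'ee_pos': array([ 0.13858267, -0.5320257 ,  0.23066306]), 'tcp_rot': array([-1.79932000e+02, -2.18746970e-04,  1.45987392e+01]), 'wrist_force': array([ 0.77323671, -0.73006353, -0.01653619]), 'torque': array([-0.01708088, -0.014624  ,  0.01107231]), 'grasp_force': 0.0, 'opening': 0.0857595797888792}
```

View pics/top0.png

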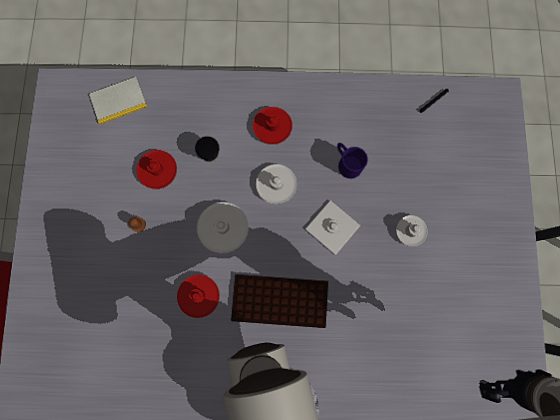

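View pics/side0.png

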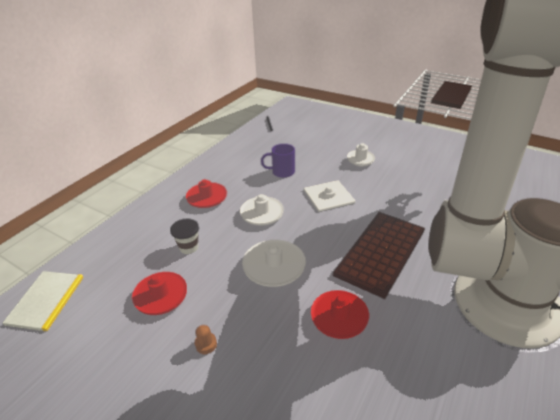

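The top picture shows the large tier at (222,228) in shadow, the medium at (277,183), the base at (332,226), the small at (411,230), the finial at (137,224), the cup at (206,148) and the mug at (352,160). The side picture agrees, with the red look-alikes and the chocolate bar as clutter.

```bash
cat > h.py <<'E'
from workcell import *
import numpy as np, cv2
def cal(n):
    c=get_calibration(n); K=np.array([[c['fx'],0,c['cx']],[0,c['fy'],c['cy']],[0,0,1]])
    return K,np.array([c['k1'],0,0,0,0.]),cv2.Rodrigues(c['rvec'])[0],np.array(c['tvec']).reshape(3)
def rays(n,uv):
    K,d,R,t=cal(n); p=cv2.undistortPoints(np.array(uv,float).reshape(-1,1,2),K,d).reshape(-1,2)
    return -R.T@t, np.c_[p,np.ones(len(p))]@R
def onz(n,uv,z):
    o,r=rays(n,uv); return (o+r*((z-o[2])/r[:,2])[:,None])[:,:2]
def proj(n,P):
    K,d,R,t=cal(n); return cv2.projectPoints(np.array(P,float).reshape(-1,1,3),R,t,K,d)[0].reshape(-1,2)
def comp(img,seed,kind):
    i=img.astype(int); s=i.max(2)-i.min(2); b=i[...,2]-i[...,0]
    m=(s<10)&(i.max(2)>90) if kind=='w' else (-b>25)
    m=cv2.morphologyEx(m.astype(np.uint8),cv2.MORPH_CLOSE,np.ones((5,5)))
    m=cv2.morphologyEx(m,cv2.MORPH_OPEN,np.ones((3,3)))
    n,l=cv2.connectedComponents(m); k=l[seed[1],seed[0]]
    if k==0: return None
    c=max(cv2.findContours((l==k).astype(np.uint8),0,1)[0],key=cv2.contourArea)
    return c.reshape(-1,2)
E
python3 - <<'E'
from h import *
S={'top':dict(large=(240,235),medium=(265,190),small=(403,237),base=(320,235),finial=(137,224)),
 'side':dict(large=(255,270),medium=(250,215),small=(352,160),base=(318,197),finial=(205,342))}
for n in S:
    im=cv2.imread(f"pics/{n}0.png")[:,:,::-1]
    for k,s in S[n].items():
        print(n,k,im[s[1],s[0]],end=' ')
        c=comp(im,s,'o' if k=='finial' else 'w')
        if c is None: print('none');continue
        z=dict(base=.01,finial=.02).get(k,.021)
        p=onz(n,c,z).astype(np.float32)*1000
        print(len(c),'ellipse',np.round(cv2.fitEllipse(cv2.convexHull(p)),1) if 0 else [np.round(q,1) for q in cv2.fitEllipse(cv2.convexHull(p))],'rect',[np.round(q,1) for q in cv2.minAreaRect(p)])
    print(im[120,220],im[250,150])
E
```

```text
top large [95 93 90] 3095 ellipse [array([504.8,  15.3]), array([1350.2, 2128.9]), np.float64(1.9)] rect [array([526.5, -17.6]), array([1104.3, 1627.1]), np.float64(0.9)]
top medium [162 158 153] 3095 ellipse [array([504.8,  15.3]), array([1350.2, 2128.9]), np.float64(1.9)] rect [array([526.5, -17.6]), array([1104.3, 1627.1]), np.float64(0.9)]
top small [162 159 154] 3095 ellipse [array([504.8,  15.3]), array([1350.2, 2128.9]), np.float64(1.9)] rect [array([526.5, -17.6]), array([1104.3, 1627.1]), np.float64(0.9)]
top base [163 160 156] 3095 ellipse [array([506.3,  15.5]), array([1361.9, 2147.4]), np.float64(1.9)] rect [array([528.2, -17.7]), array([1114. , 1641.3]), np.float64(0.9)]
top finial [100  59  33] 43 ellipse [array([524.2, 418.5]), array([41.4, 52.1]), np.float64(155.3)] rect [array([523.5, 418. ]), array([43.2, 48.2]), np.float64(4.3)]
[110 107 114] [63 62 66]
side large [147 143 136] none
side medium [149 145 139] none
side small [147 143 137] none
side base [196 191 180] none
side finial [111  81  63] 75 ellipse [array([527.5, 419.6]), array([43.8, 72.2]), np.float64(51.0)] rect [array([527.3, 417.5]), array([42.2, 69.2]), np.float64(40.0)]
[133 130 120] [168 163 166]
```

```bash
python3 - <<'E'
s=open('h.py').read()
s=s.replace("(s<10)&(i.max(2)>90)","(i[...,0]>=1.01*i[...,2])&(i[...,0]<1.18*i[...,2])&(i[...,0]>55)")
s=s.replace("MORPH_OPEN,np.ones((3,3))","MORPH_OPEN,np.ones((3,3) if kind!='w' else (5,5))")
open('h.py','w').write(s)
E
cat > m.py <<'E'
from h import *
S={'top':dict(large=(240,235),medium=(265,190),small=(403,237),base=(320,235),finial=(137,224)),
 'side':dict(large=(255,270),medium=(250,215),small=(352,160),base=(318,197),finial=(205,342))}
for n in S:
    im=cv2.imread(f"pics/{n}0.png")[:,:,::-1]
    for k,s in S[n].items():
        c=comp(im,s,'o' if k=='finial' else 'w')
        if c is None: print(n,k,'none');continue
        z=dict(base=.01,finial=.016).get(k,.021)
        p=onz(n,c,z).astype(np.float32)*1000
        f=lambda t:[np.round(q,1).tolist() for q in t]
        print(n,k,'ell',f(cv2.fitEllipse(cv2.convexHull(p))),'rect',f(cv2.minAreaRect(p)))
E
python3 m.py
```

```text
top large ell [[519.8, 162.5], [151.4, 155.1], 101.2] rect [[520.2, 162.7], [150.8, 149.9], 1.1]
top medium ell [[656.8, 4.6], [124.4, 125.3], 174.7] rect [[656.8, 4.1], [122.3, 122.0], 1.2]
top small ell [[520.6, -404.7], [93.8, 94.1], 62.7] rect [[521.3, -403.9], [90.9, 92.1], 1.0]
top base ell [[532.0, -170.2], [135.6, 173.5], 48.3] rect [[527.8, -168.2], [121.7, 121.5], 50.0]
top finial ell [[524.7, 419.8], [41.5, 52.3], 155.8] rect [[524.1, 419.4], [43.3, 48.4], 4.3]
side large ell [[2374.7, -2447.9], [5860.1, 7177.6], 47.8] rect [[1899.6, -1096.0], [5950.7, 4081.3], 22.7]
side medium ell [[2374.7, -2447.9], [5860.1, 7177.6], 47.8] rect [[1899.6, -1096.0], [5950.7, 4081.3], 22.7]
side small ell [[2374.7, -2447.9], [5860.1, 7177.6], 47.8] rect [[1899.6, -1096.0], [5950.7, 4081.3], 22.7]
side base ell [[2410.3, -2498.7], [5953.5, 7292.1], 47.8] rect [[1927.6, -1125.1], [6045.6, 4146.4], 22.7]
side finial ell [[529.8, 417.8], [44.0, 72.6], 51.0] rect [[529.5, 415.7], [42.4, 69.6], 40.0]
```

Top-view fits match the stated sizes: large 153, medium 125, small 94, base 121.6 mm square. Centres in mm are large (520,162.5), medium (657,4.5), small (521,-404), base (528,-168) and finial (524,419). All are in reach, so I'm moving above the large tier.

The manual's scale: shifts go in shares of 1000 mm and turns go in shares of 2 pi rad. Converting my numbers, 69.5 cm / 100 = 0.695, 38.1 cm / 100 = 0.381.

Request:
servo_tool(
  moves=[
    [0.1, 0.15, 0, 0],
    [0.2, 0.35, 0, 0],
    [0.381, 0.695, 0, 0],
    [0.381, 0.695, 0, 0],
    [0.381, 0.695, 0, 0],
    [0.381, 0.695, 0, 0],
    [0.381, 0.695, 0, 0],
    [0.381, 0.695, 0, 0],
    [0.381, 0.695, 0, 0],
    [0.381, 0.695, 0, 0],
    [0.381, 0.695, 0, 0],
    [0.381, 0.695, 0, 0],
    [0.381, 0.695, 0, 0],
    [0.381, 0.695, 0, 0],
    [0.381, 0.695, 0, 0],
    [0.381, 0.695, 0, 0],
    [0.381, 0.695, 0, 0],
    [0.381, 0.695, 0, 0],
    [0.381, 0.695, 0, 0],
    [0.381, 0.695, 0, 0],
  ],
  claw=0,
  force=40,
)

```text
time: 1.77
ee_pos: [0.5254, 0.1541, 0.2285]
tcp_rot: [-179.4, 0.1, 16.1]
wrist_force: [1.2, -0.1, 0.2]
opening: 0.0856
grasp_force: 0.0
```

Converted, -8 cm / 100 = -0.08, -4 cm / 100 = -0.04.

Request:
servo_tool(
  moves=[
    [0, 0, -0.04, 0],
    [0, 0, -0.08, 0],
    [0, 0, -0.08, 0],
    [0, 0, -0.08, 0],
    [0, 0, -0.08, 0],
    [0, 0, -0.08, 0],
  ],
)

```text
time: 2.27
ee_pos: [0.5245, 0.1502, 0.1547]
tcp_rot: [-179.4, -0.3, 15.7]
wrist_force: [-0.0, 0.4, 0.4]
opening: 0.085
grasp_force: 0.0
```

Run:
```python
from h import *
o=get_obs();print(o['ee_pos'],o['tcp_rot'],o['q'])
for n in("side","top"):
    i=camera(n)[:,:,::-1]; cv2.imwrite(f"pics/{n}1.png",i)
    u,v=map(int,proj(n,[[.52,.163,.05]])[0]); cv2.imwrite(f"pics/{n}1c.png",cv2.resize(i[v-80:v+80,u-80:u+80],None,fx=3,fy=3))
a,b=[cv2.imread(f"pics/{n}1c.png") for n in("side","top")]
cv2.imwrite("pics/c1.png",cv2.resize(np.hstack([a,b]),(800,400)))
```

```text
[0.52453576 0.15019669 0.15472107] [-179.4310009    -0.25904114   15.73579599] [ 15.68130936   3.22552206  -0.25161902  86.26435902   0.56924518
 179.94551124]
```

View pics/c1.png

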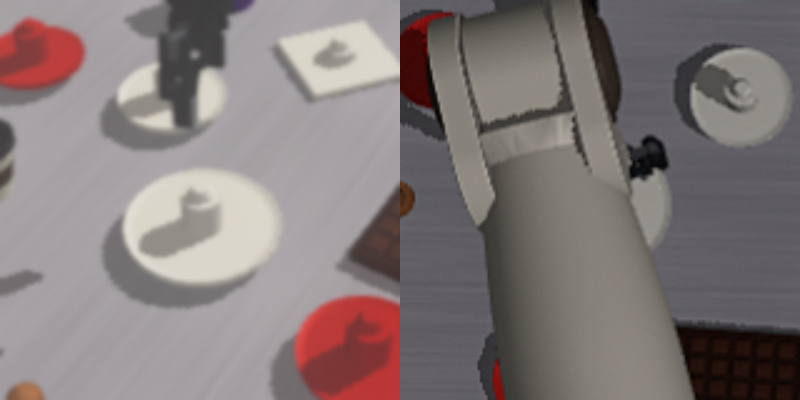

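The left crop shows the gripper above the large tier, its stem at crop (200,210) upright. Joint 6 is at its limit (180°), which explains the pose offset, so I'm turning the tool by about +75°.

Converted, 1.31 rad / 6.2832 = 0.2085.

Request:
servo_tool(
  moves=[
    [0, 0, 0, 0.2085],
    [0, 0, 0, 0.2085],
    [0, 0, 0, 0.2085],
    [0, 0, 0, 0.2085],
    [0, 0, 0, 0.2085],
    [0, 0, 0, 0.2085],
    [0, 0, 0, 0.2085],
    [0, 0, 0, 0.2085],
    [0, 0, 0, 0.2085],
    [0, 0, 0, 0.2085],
    [0, 0, 0, 0.2085],
    [0, 0, 0, 0.2085],
    [0, 0, 0, 0.2085],
    [0, 0, 0, 0.2085],
    [0, 0, 0, 0.2085],
  ],
)

```text
time: 3.62
ee_pos: [0.5234, 0.1501, 0.1517]
tcp_rot: [-179.5, -0.0, 90.7]
wrist_force: [0.5, -1.0, -0.3]
opening: 0.0854
grasp_force: 0.0
```

Request:
servo_tool(
  moves=[
    [-0.0035, 0.012, -0.02, 0],
    [-0.0035, 0.012, -0.04, 0],
    [-0.0035, 0.012, -0.06, 0],
    [-0.0035, 0.012, -0.08, 0],
    [-0.0035, 0.012, -0.095, 0],
    [-0.0035, 0.012, -0.105, 0],
    [-0.0035, 0.012, -0.113, 0],
    [-0.0035, 0.012, -0.12, 0],
    [-0.0035, 0.012, -0.12, 0],
    [-0.0035, 0.012, -0.12, 0],
    [-0.0035, 0.012, -0.12, 0],
  ],
)

```text
time: 4.53
ee_pos: [0.5202, 0.1622, 0.0321]
tcp_rot: [-179.5, -0.0, 90.8]
wrist_force: [0.4, -0.1, 0.7]
opening: 0.0852
grasp_force: 0.0
```

Run:
```python
from h import *
o=get_obs();print(o['ee_pos'],o['tcp_rot'],o['q'])
i=camera("side")[:,:,::-1]
u,v=map(int,proj("side",[[.52,.163,.05]])[0]); cv2.imwrite("pics/s2.png",cv2.resize(i[v-70:v+70,u-70:u+70],(560,560),interpolation=2))
```

```text
[0.52019652 0.16215204 0.03214657] [-1.79498315e+02 -1.12156541e-02  9.08088315e+01] [ 17.2331175    5.689789   -11.24687379  73.54138009   0.15260626
 106.42360024]
```

View pics/s2.png

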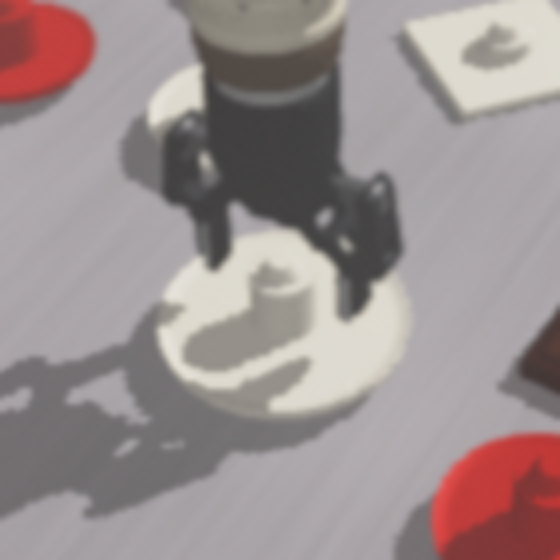

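The fingers straddle the stem evenly (fingertips at (215,262) and (350,312), stem top at (280,280)). Closing.

Request:
servo_tool(
  moves=[
    [0, 0, 0, 0],
    [0, 0, 0, 0],
    [0, 0, 0, 0],
    [0, 0, 0, 0],
    [0, 0, 0, 0],
    [0, 0, 0, 0],
    [0, 0, 0, 0],
    [0, 0, 0, 0],
    [0, 0, 0, 0],
    [0, 0, 0, 0],
    [0, 0, 0, 0],
    [0, 0, 0, 0],
  ],
  claw=1,
  force=40,
)

```text
time: 5.58
ee_pos: [0.52, 0.1621, 0.0318]
tcp_rot: [-179.5, -0.0, 90.8]
wrist_force: [-1.8, -0.2, 5.5]
opening: 0.0387
grasp_force: 41.0
```

Converted, 7 cm / 100 = 0.07, 6.4 cm / 100 = 0.064.

Request:
servo_tool(
  moves=[
    [0, 0, 0.003, 0],
    [0, 0, 0.01, 0],
    [0, 0, 0.022, 0],
    [0, 0, 0.037, 0],
    [0, 0, 0.052, 0],
    [0, 0, 0.064, 0],
    [0, 0, 0.07, 0],
    [0, 0, 0.07, 0],
    [0, 0, 0.07, 0],
  ],
)

```text
time: 6.33
ee_pos: [0.5197, 0.1621, 0.1012]
tcp_rot: [-179.4, 0.0, 90.8]
wrist_force: [-0.5, -0.8, -4.4]
opening: 0.0392
grasp_force: 41.0
```

Converted, -33 cm / 100 = -0.33, -32.3 cm / 100 = -0.323.

Request:
servo_tool(
  moves=[
    [0, -0.005, 0, 0],
    [0, -0.017, 0, 0],
    [0.001, -0.035, 0, 0],
    [0.002, -0.057, 0, 0],
    [0.003, -0.08, 0, 0],
    [0.004, -0.105, 0, 0],
    [0.004, -0.13, 0, 0],
    [0.004, -0.155, 0, 0],
    [0.005, -0.18, 0, 0],
    [0.005, -0.205, 0, 0],
    [0.006, -0.23, 0, 0],
    [0.006, -0.255, 0, 0],
    [0.007, -0.277, 0, 0],
    [0.007, -0.296, 0, 0],
    [0.008, -0.312, 0, 0],
    [0.008, -0.323, 0, 0],
    [0.008, -0.33, 0, 0],
    [0.008, -0.33, 0, 0],
    [0.008, -0.33, 0, 0],
    [0.008, -0.33, 0, 0],
  ],
)

```text
time: 8.0
ee_pos: [0.5276, -0.1673, 0.1012]
tcp_rot: [-179.4, -0.0, 90.8]
wrist_force: [-0.1, 0.0, -3.8]
opening: 0.0391
grasp_force: 40.9
```

Run:
```python
from h import *
o=get_obs();print(o['ee_pos'],o['tcp_rot'],o['wrist_force'],o['torque'],o['opening'])
i=camera("side")[:,:,::-1]; cv2.imwrite("pics/s3f.png",i)
u,v=map(int,proj("side",[[.528,-.168,.07]])[0]); print(u,v);cv2.imwrite("pics/s3.png",cv2.resize(i[v-70:v+70,u-70:u+70],(560,560),interpolation=2))
```

```text
[ 0.52759394 -0.16732597  0.10119785] [-1.79419211e+02 -1.63088327e-02  9.08485154e+01] [-0.087578    0.03580656 -3.76335088] [ 0.07121405 -0.00967771 -0.02511375] 0.039085927532278325
330 177
```

View pics/s3.png

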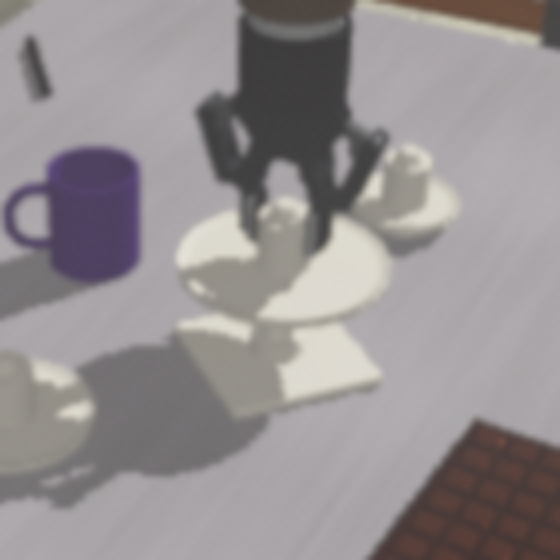

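The tier hangs level over the base: plate centre at about (283,262), slab below at (285,370). Lowering.

Converted, -4.2 cm / 100 = -0.042, -1.3 cm / 100 = -0.013.

Request:
servo_tool(
  moves=[
    [0, 0, -0.005, 0],
    [0, 0, -0.013, 0],
    [0, 0, -0.021, 0],
    [0, 0, -0.028, 0],
    [0, 0, -0.032, 0],
    [0, 0, -0.035, 0],
    [0, 0, -0.037, 0],
    [0, 0, -0.039, 0],
    [0, 0, -0.041, 0],
    [0, 0, -0.042, 0],
    [0, 0, -0.042, 0],
  ],
)

```text
time: 8.97
ee_pos: [0.5277, -0.168, 0.0592]
tcp_rot: [-179.4, 0.0, 90.8]
wrist_force: [0.0, 0.4, -3.6]
opening: 0.0389
grasp_force: 41.0
```

Converted, -0.32 cm / 100 = -0.0032, -0.28 cm / 100 = -0.0028.

Request:
servo_tool(
  moves=[
    [0, 0, -0.0008, 0],
    [0, 0, -0.0016, 0],
    [0, 0, -0.0022, 0],
    [0, 0, -0.0028, 0],
    [0, 0, -0.0032, 0],
    [0, 0, -0.0032, 0],
    [0, 0, -0.0032, 0],
  ],
)

```text
time: 9.55
ee_pos: [0.5278, -0.168, 0.0561]
tcp_rot: [-179.4, 0.0, 90.8]
wrist_force: [-0.1, -0.2, -5.3]
opening: 0.0387
grasp_force: 41.0
```

Converted, -0.06 cm / 100 = -0.0006, -0.04 cm / 100 = -0.0004.

Request:
servo_tool(
  moves=[
    [0, 0, -0.0004, 0],
    [0, 0, -0.0006, 0],
    [0, 0, -0.0006, 0],
    [0, 0, -0.0006, 0],
  ],
)

```text
time: 9.88
ee_pos: [0.5278, -0.168, 0.0559]
tcp_rot: [-179.5, 0.0, 90.8]
wrist_force: [-0.3, 1.0, 0.2]
opening: 0.0386
grasp_force: 41.4
```

Request:
servo_tool(
  moves=[
    [0, 0, 0, 0],
    [0, 0, 0, 0],
    [0, 0, 0, 0],
    [0, 0, 0, 0],
    [0, 0, 0, 0],
    [0, 0, 0, 0],
    [0, 0, 0, 0],
  ],
  claw=0,
)

```text
time: 10.47
ee_pos: [0.5277, -0.168, 0.0555]
tcp_rot: [-179.4, 0.0, 90.8]
wrist_force: [0.2, 0.0, 0.8]
opening: 0.0856
grasp_force: 0.0
```

Request:
servo_tool(
  moves=[
    [0, 0, 0.01, 0],
    [0, 0, 0.03, 0],
    [0, 0, 0.06, 0],
    [0, 0, 0.09, 0],
    [0.005, 0.015, 0.11, 0],
    [0.02, 0.04, 0.11, 0],
    [0.035, 0.065, 0.11, 0],
    [0.05, 0.09, 0.11, 0],
    [0.065, 0.115, 0.11, 0],
    [0.085, 0.14, 0.11, 0],
    [0.105, 0.16, 0.11, 0],
    [0.12, 0.17, 0.11, 0],
    [0.129, 0.172, 0.1, 0],
    [0.129, 0.172, 0.1, 0],
    [0.129, 0.172, 0.1, 0],
  ],
)

```text
time: 11.72
ee_pos: [0.656, 0.0034, 0.1544]
tcp_rot: [-179.3, 0.0, 90.8]
wrist_force: [-0.0, 1.1, -0.2]
opening: 0.0856
grasp_force: 0.0
```

Run:
```python
from h import *
o=get_obs();print(o['ee_pos'],o['tcp_rot'],o['wrist_force'],o['opening'])
i=camera("side")[:,:,::-1]
u,v=map(int,proj("side",[[.56,-.1,.07]])[0]); print(u,v);cv2.imwrite("pics/s4.png",cv2.resize(i[v-90:v+90,u-110:u+110],(733,600),interpolation=2))
```

```text
[0.65602614 0.00343214 0.1543572 ] [-1.79299189e+02  1.86451892e-02  9.08060736e+01] [-0.00234937  1.09170831 -0.20803232] 0.08561475672923413
309 185
```

View pics/s4.png

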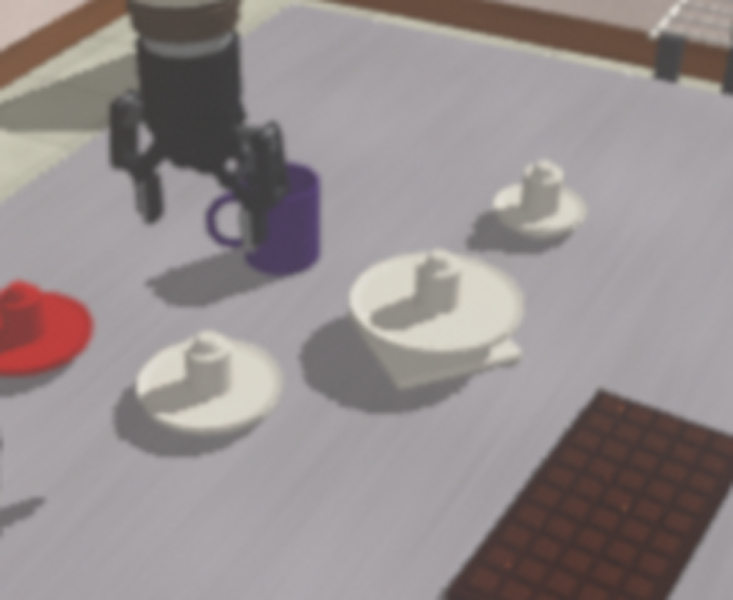

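The large tier is seated level on the base (stem at (437,285)) and the medium tier is below the gripper (stem at (208,365)). Descending on it.

Converted, -12.2 cm / 100 = -0.122, -11.6 cm / 100 = -0.116.

Request:
servo_tool(
  moves=[
    [0.001, 0.001, -0.02, 0],
    [0.001, 0.001, -0.04, 0],
    [0.001, 0.001, -0.06, 0],
    [0.001, 0.001, -0.08, 0],
    [0.001, 0.001, -0.095, 0],
    [0.001, 0.001, -0.107, 0],
    [0.001, 0.001, -0.116, 0],
    [0.001, 0.001, -0.122, 0],
    [0.001, 0.001, -0.122, 0],
    [0.001, 0.001, -0.122, 0],
  ],
)

```text
time: 12.6
ee_pos: [0.6578, 0.0048, 0.0341]
tcp_rot: [-179.5, 0.0, 90.8]
wrist_force: [-0.5, -0.4, 0.3]
opening: 0.0853
grasp_force: 0.0
```

Request:
servo_tool(
  moves=[
    [0, 0, 0, 0],
    [0, 0, 0, 0],
    [0, 0, 0, 0],
    [0, 0, 0, 0],
    [0, 0, 0, 0],
    [0, 0, 0, 0],
    [0, 0, 0, 0],
    [0, 0, 0, 0],
    [0, 0, 0, 0],
    [0, 0, 0, 0],
    [0, 0, 0, 0],
    [0, 0, 0, 0],
  ],
  claw=1,
  force=40,
)

```text
time: 13.6
ee_pos: [0.658, 0.0051, 0.0342]
tcp_rot: [-179.5, 0.0, 90.8]
wrist_force: [-1.3, 0.5, 5.9]
opening: 0.0389
grasp_force: 40.7
```

Converted, 13 cm / 100 = 0.13, 12.6 cm / 100 = 0.126.

Request:
servo_tool(
  moves=[
    [0, 0, 0.003, 0],
    [0, 0, 0.01, 0],
    [0, 0, 0.025, 0],
    [0, 0, 0.045, 0],
    [0, 0, 0.065, 0],
    [0, 0, 0.085, 0],
    [0, 0, 0.103, 0],
    [0, 0, 0.117, 0],
    [0, 0, 0.126, 0],
    [0, 0, 0.13, 0],
    [0, 0, 0.13, 0],
  ],
)

```text
time: 14.52
ee_pos: [0.6579, 0.005, 0.1641]
tcp_rot: [-179.5, 0.0, 90.8]
wrist_force: [0.6, -0.1, -3.0]
opening: 0.0388
grasp_force: 40.6
```

Converted, -17.2 cm / 100 = -0.172, -16.7 cm / 100 = -0.167.

Request:
servo_tool(
  moves=[
    [-0.004, -0.005, 0, 0],
    [-0.011, -0.015, 0, 0],
    [-0.021, -0.028, 0, 0],
    [-0.034, -0.045, 0, 0],
    [-0.047, -0.062, 0, 0],
    [-0.06, -0.08, 0, 0],
    [-0.073, -0.097, 0, 0],
    [-0.086, -0.114, 0, 0],
    [-0.099, -0.131, 0, 0],
    [-0.111, -0.147, 0, 0],
    [-0.12, -0.159, 0, 0],
    [-0.126, -0.167, 0, 0],
    [-0.13, -0.172, 0, 0],
    [-0.13, -0.172, 0, 0],
    [-0.13, -0.172, 0, 0],
    [-0.13, -0.172, 0, 0],
  ],
)

```text
time: 15.85
ee_pos: [0.5281, -0.1665, 0.1633]
tcp_rot: [-179.4, -0.0, 90.9]
wrist_force: [0.5, 0.1, -1.3]
opening: 0.0387
grasp_force: 40.7
```

Run:
```python
from h import *
o=get_obs();print(o['ee_pos'],o['tcp_rot'],o['wrist_force'],o['opening'])
i=camera("side")[:,:,::-1]
u,v=map(int,proj("side",[[.528,-.168,.1]])[0]); print(u,v);cv2.imwrite("pics/s5.png",cv2.resize(i[v-70:v+70,u-70:u+70],(560,560),interpolation=2))
```

```text
[ 0.52809617 -0.16645628  0.16333534] [-1.79433599e+02 -7.87653123e-03  9.08523976e+01] [ 0.4899496   0.09970251 -1.33197576] 0.03866541696018673
330 168
```

View pics/s5.png

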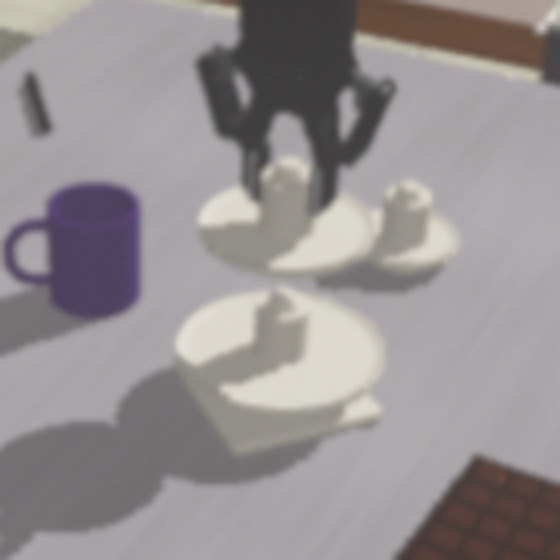

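The medium tier hangs level above the large tier's spigot (spigot at (280,295), plate centre (287,225)). Lowering.

Converted, -4.4 cm / 100 = -0.044, -4.2 cm / 100 = -0.042.

Request:
servo_tool(
  moves=[
    [0, 0, -0.005, 0],
    [0, 0, -0.013, 0],
    [0, 0, -0.021, 0],
    [0, 0, -0.028, 0],
    [0, 0, -0.033, 0],
    [0, 0, -0.036, 0],
    [0, 0, -0.038, 0],
    [0, 0, -0.04, 0],
    [0, 0, -0.042, 0],
    [0, 0, -0.044, 0],
    [0, 0, -0.044, 0],
    [0, 0, -0.044, 0],
  ],
)

```text
time: 16.9
ee_pos: [0.5277, -0.167, 0.1195]
tcp_rot: [-179.4, 0.0, 90.8]
wrist_force: [-0.6, -0.0, -2.7]
opening: 0.0386
grasp_force: 40.7
```

Converted, -0.28 cm / 100 = -0.0028, -0.24 cm / 100 = -0.0024.

Request:
servo_tool(
  moves=[
    [0, 0, -0.0006, 0],
    [0, 0, -0.0012, 0],
    [0, 0, -0.0018, 0],
    [0, 0, -0.0024, 0],
    [0, 0, -0.0028, 0],
    [0, 0, -0.0028, 0],
    [0, 0, -0.0028, 0],
  ],
)

```text
time: 17.48
ee_pos: [0.5277, -0.167, 0.1167]
tcp_rot: [-179.4, 0.0, 90.8]
wrist_force: [-0.2, 0.1, -1.9]
opening: 0.0389
grasp_force: 40.7
```

Converted, -0.06 cm / 100 = -0.0006, -0.03 cm / 100 = -0.0003.

Request:
servo_tool(
  moves=[
    [0, 0, -0.0003, 0],
    [0, 0, -0.0006, 0],
    [0, 0, -0.0006, 0],
    [0, 0, -0.0006, 0],
  ],
)

```text
time: 17.82
ee_pos: [0.5278, -0.167, 0.1162]
tcp_rot: [-179.4, 0.0, 90.8]
wrist_force: [0.3, -0.2, -1.4]
opening: 0.0385
grasp_force: 40.8
```

Converted, -0.04 cm / 100 = -0.0004, -0.02 cm / 100 = -0.0002.

Request:
servo_tool(
  moves=[
    [0, 0, -0.0002, 0],
    [0, 0, -0.0004, 0],
    [0, 0, -0.0004, 0],
    [0, 0, -0.0004, 0],
  ],
)

```text
time: 18.15
ee_pos: [0.5278, -0.167, 0.1161]
tcp_rot: [-179.5, 0.0, 90.8]
wrist_force: [-2.6, 1.0, 2.8]
opening: 0.0387
grasp_force: 41.0
```

Request:
servo_tool(
  moves=[
    [0, 0, 0, 0],
    [0, 0, 0, 0],
    [0, 0, 0, 0],
    [0, 0, 0, 0],
    [0, 0, 0, 0],
    [0, 0, 0, 0],
    [0, 0, 0, 0],
  ],
  claw=0,
)

```text
time: 18.73
ee_pos: [0.5277, -0.1669, 0.1156]
tcp_rot: [-179.4, 0.0, 90.8]
wrist_force: [-0.7, 0.5, 0.0]
opening: 0.0852
grasp_force: 0.0
```

Converted, -23.7 cm / 100 = -0.237, -23 cm / 100 = -0.23.

Request:
servo_tool(
  moves=[
    [0, 0, 0.01, 0],
    [0, 0, 0.03, 0],
    [0, 0, 0.06, 0],
    [0, 0, 0.08, 0],
    [0, -0.015, 0.08, 0],
    [0, -0.04, 0.08, 0],
    [0, -0.07, 0.08, 0],
    [0, -0.1, 0.08, 0],
    [-0.002, -0.13, 0.08, 0],
    [-0.004, -0.16, 0.08, 0],
    [-0.006, -0.19, 0.07, 0],
    [-0.007, -0.215, 0.06, 0],
    [-0.007, -0.23, 0.05, 0],
    [-0.007, -0.237, 0.04, 0],
    [-0.007, -0.237, 0.04, 0],
    [-0.007, -0.237, 0.04, 0],
  ],
)

```text
time: 20.07
ee_pos: [0.5206, -0.403, 0.1551]
tcp_rot: [-179.4, -0.1, 90.8]
wrist_force: [0.0, 0.7, 0.1]
opening: 0.0857
grasp_force: 0.0
```

Request:
servo_tool(
  moves=[
    [0, 0, -0.02, 0],
    [0, 0, -0.04, 0],
    [0, 0, -0.06, 0],
    [0, 0, -0.08, 0],
    [0, 0, -0.095, 0],
    [0, 0, -0.107, 0],
    [0, 0, -0.116, 0],
    [0, 0, -0.123, 0],
    [0, 0, -0.123, 0],
    [0, 0, -0.123, 0],
  ],
)

```text
time: 20.9
ee_pos: [0.5209, -0.4038, 0.0332]
tcp_rot: [-179.5, 0.0, 90.8]
wrist_force: [-0.0, -0.2, 1.1]
opening: 0.0854
grasp_force: 0.0
```

Run:
```python
from h import *
o=get_obs();print(o['ee_pos'],o['tcp_rot'],o['q'])
i=camera("side")[:,:,::-1]
u,v=map(int,proj("side",[[.525,-.28,.07]])[0]); print(u,v);cv2.imwrite("pics/s6.png",cv2.resize(i[v-80:v+80,u-80:u+80],(600,600),interpolation=2))
```

```text
[ 0.52094932 -0.4038252   0.03322599] [-1.79450651e+02  1.91841333e-02  9.08329781e+01] [-37.62760222  20.92562943   6.99255025  76.4851545   -0.3567
  51.54081352]
346 160
```

View pics/s6.png

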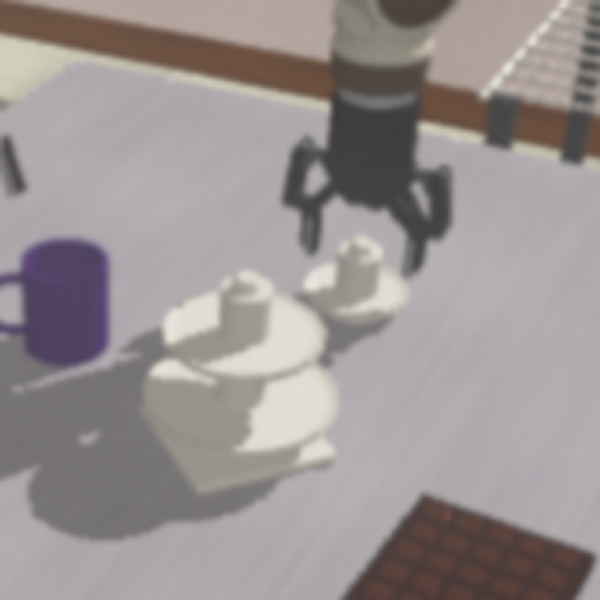

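The medium tier sits level on the large one (stem top at (245,285)) and the fingers straddle the small tier's stem at (357,260). Gripping and lifting.

Request:
servo_tool(
  moves=[
    [0, 0, 0, 0],
    [0, 0, 0, 0],
    [0, 0, 0, 0],
    [0, 0, 0, 0],
    [0, 0, 0, 0],
    [0, 0, 0, 0],
    [0, 0, 0, 0],
    [0, 0, 0, 0],
    [0, 0, 0, 0],
    [0, 0, 0, 0],
    [0, 0, 0, 0],
    [0, 0, 0, 0],
  ],
  claw=1,
  force=40,
)

```text
time: 21.95
ee_pos: [0.5209, -0.4042, 0.0333]
tcp_rot: [-179.5, 0.0, 90.8]
wrist_force: [-0.3, -1.6, 4.7]
opening: 0.0389
grasp_force: 40.8
```

Request:
servo_tool(
  moves=[
    [0, 0, 0.003, 0],
    [0, 0, 0.01, 0],
    [0, 0, 0.025, 0],
    [0, 0, 0.045, 0],
    [0, 0, 0.065, 0],
    [0, 0, 0.085, 0],
    [0, 0, 0.105, 0],
    [0, 0, 0.125, 0],
    [0, 0, 0.145, 0],
    [0, 0, 0.163, 0],
    [0, 0, 0.177, 0],
    [0, 0, 0.186, 0],
    [0, 0, 0.19, 0],
    [0, 0, 0.19, 0],
    [0, 0, 0.19, 0],
  ],
)

```text
time: 23.2
ee_pos: [0.5206, -0.4039, 0.2218]
tcp_rot: [-179.4, -0.0, 90.8]
wrist_force: [-0.3, -0.7, -2.1]
opening: 0.0388
grasp_force: 40.4
```

Converted, 23.6 cm / 100 = 0.236, 23 cm / 100 = 0.23.

Request:
servo_tool(
  moves=[
    [0, 0.005, 0, 0],
    [0, 0.015, 0, 0],
    [0.001, 0.03, 0, 0],
    [0.002, 0.05, 0, 0],
    [0.002, 0.072, 0, 0],
    [0.003, 0.095, 0, 0],
    [0.003, 0.118, 0, 0],
    [0.004, 0.14, 0, 0],
    [0.005, 0.162, 0, 0],
    [0.005, 0.183, 0, 0],
    [0.006, 0.202, 0, 0],
    [0.006, 0.218, 0, 0],
    [0.007, 0.23, 0, 0],
    [0.007, 0.236, 0, 0],
    [0.007, 0.236, 0, 0],
    [0.007, 0.236, 0, 0],
    [0.007, 0.236, 0, 0],
  ],
)

```text
time: 24.62
ee_pos: [0.5277, -0.1685, 0.2225]
tcp_rot: [-179.4, 0.0, 90.8]
wrist_force: [-0.1, 0.2, -1.6]
opening: 0.0386
grasp_force: 40.5
```

Run:
```python
from h import *
o=get_obs();print(o['ee_pos'],o['tcp_rot'],o['wrist_force'],o['opening'])
i=camera("side")[:,:,::-1]
u,v=map(int,proj("side",[[.528,-.168,.13]])[0]); print(u,v);cv2.imwrite("pics/s7.png",cv2.resize(i[v-70:v+70,u-70:u+70],(560,560),interpolation=2))
```

```text
[ 0.52765789 -0.1685231   0.22252498] [-1.79421041e+02  1.55459551e-02  9.07909679e+01] [-0.07816157  0.20523454 -1.61812838] 0.038607422653415095
331 159
```

View pics/s7.png

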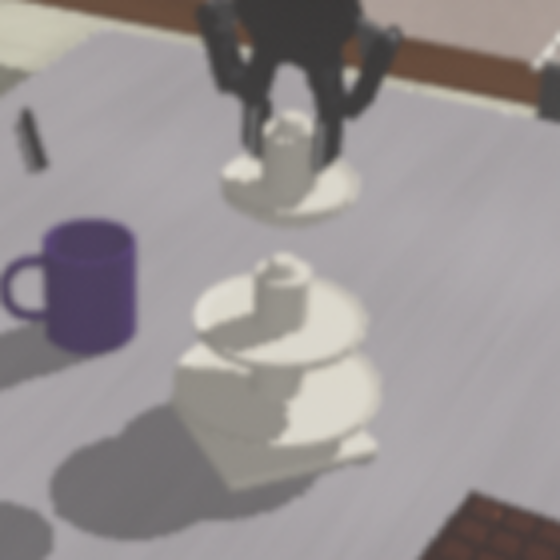

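The small tier hangs level over the medium's spigot (at (280,265)). Lowering.

Converted, -4.65 cm / 100 = -0.0465, -4.5 cm / 100 = -0.045.

Request:
servo_tool(
  moves=[
    [0, 0.001, -0.005, 0],
    [0, 0.001, -0.013, 0],
    [0, 0.001, -0.021, 0],
    [0, 0.001, -0.028, 0],
    [0, 0.001, -0.034, 0],
    [0, 0.001, -0.038, 0],
    [0, 0.001, -0.041, 0],
    [0, 0.001, -0.043, 0],
    [0, 0.001, -0.045, 0],
    [0, 0.001, -0.0465, 0],
    [0, 0.001, -0.0465, 0],
    [0, 0.001, -0.0465, 0],
  ],
)

```text
time: 25.67
ee_pos: [0.5278, -0.167, 0.1763]
tcp_rot: [-179.4, 0.0, 90.8]
wrist_force: [-0.2, 0.1, -1.9]
opening: 0.0392
grasp_force: 40.5
```

Converted, -0.24 cm / 100 = -0.0024, -0.18 cm / 100 = -0.0018.

Request:
servo_tool(
  moves=[
    [0, 0, -0.0006, 0],
    [0, 0, -0.0012, 0],
    [0, 0, -0.0018, 0],
    [0, 0, -0.0024, 0],
    [0, 0, -0.0024, 0],
    [0, 0, -0.0024, 0],
  ],
)

```text
time: 26.17
ee_pos: [0.5277, -0.167, 0.1737]
tcp_rot: [-179.4, 0.0, 90.8]
wrist_force: [-0.4, 0.7, -1.8]
opening: 0.039
grasp_force: 40.5
```

Converted, -0.06 cm / 100 = -0.0006, -0.03 cm / 100 = -0.0003.

Request:
servo_tool(
  moves=[
    [0, 0, -0.0003, 0],
    [0, 0, -0.0006, 0],
    [0, 0, -0.0006, 0],
    [0, 0, -0.0006, 0],
  ],
)

```text
time: 26.5
ee_pos: [0.5278, -0.167, 0.1733]
tcp_rot: [-179.4, 0.0, 90.8]
wrist_force: [0.1, 0.0, -0.1]
opening: 0.0388
grasp_force: 40.6
```

Converted, -0.03 cm / 100 = -0.0003, -0.02 cm / 100 = -0.0002.

Request:
servo_tool(
  moves=[
    [0, 0, -0.0002, 0],
    [0, 0, -0.0003, 0],
    [0, 0, -0.0003, 0],
  ],
)

```text
time: 26.75
ee_pos: [0.5278, -0.167, 0.1733]
tcp_rot: [-179.5, 0.0, 90.8]
wrist_force: [-0.7, 0.5, 1.6]
opening: 0.0391
grasp_force: 40.7
```

Request:
servo_tool(
  moves=[
    [0, 0, 0, 0],
    [0, 0, 0, 0],
    [0, 0, 0, 0],
    [0, 0, 0, 0],
    [0, 0, 0, 0],
    [0, 0, 0, 0],
    [0, 0, 0, 0],
  ],
  claw=0,
)

```text
time: 27.33
ee_pos: [0.5277, -0.167, 0.1729]
tcp_rot: [-179.4, 0.0, 90.8]
wrist_force: [-0.6, -0.0, -0.3]
opening: 0.0853
grasp_force: 0.0
```

Converted, 40 cm / 100 = 0.4, 38 cm / 100 = 0.38.

Request:
servo_tool(
  moves=[
    [0, 0, 0.01, 0],
    [0, 0, 0.03, 0],
    [0, 0, 0.055, 0],
    [0, 0, 0.07, 0],
    [0, 0.02, 0.07, 0],
    [0, 0.05, 0.07, 0],
    [0, 0.08, 0.07, 0],
    [0, 0.11, 0.07, 0],
    [0, 0.14, 0.07, 0],
    [0, 0.17, 0.07, 0],
    [0, 0.2, 0.07, 0],
    [0, 0.23, 0.07, 0],
    [0, 0.26, 0.07, 0],
    [0, 0.29, 0.07, 0],
    [0, 0.32, 0.07, 0],
    [0, 0.35, 0.07, 0],
    [0, 0.38, 0.06, 0],
    [0, 0.4, 0.05, 0],
    [0, 0.4, 0.04, 0],
    [0, 0.4, 0.04, 0],
  ],
)

```text
time: 29.0
ee_pos: [0.527, 0.2336, 0.2111]
tcp_rot: [-179.3, 0.1, 90.9]
wrist_force: [0.1, -0.7, 0.0]
opening: 0.0854
grasp_force: 0.0
```

Run:
```python
from h import *
o=get_obs();print(o['ee_pos'])
T=[]
for n in("top","side"):
    i=cv2.imread(f"pics/{n}0.png")
    c=comp(i[:,:,::-1],(137,224) if n=="top" else (205,342),'o')
    print(n,c.min(0),c.max(0))
    u,v=map(int,proj(n,[[.525,.419,.03]])[0]); print(u-20,v-20)
    T.append(cv2.resize(i[v-20:v+20,u-20:u+20],(400,400),interpolation=0))
    # centroid of the mask in pixels -> ray for triangulation of body centre
    m=cv2.moments(c); p=np.array([m['m10']/m['m00'],m['m01']/m['m00']]); print(p, onz(n,[p],.025)*1000)
i=camera("side")[:,:,::-1]; cv2.imwrite("pics/s8f.png",i)
cv2.imwrite("pics/fin.png",np.hstack(T))
```

```text
[0.52697679 0.23356206 0.21113499]
top [129 217] [145 231]
115 203
[136.96637848 223.89145053] [[523.21153143 416.45202757]]
side [195 325] [216 353]
185 316
[204.8645945  339.61700607] [[523.5468125  422.86603711]]
```

View pics/fin.png

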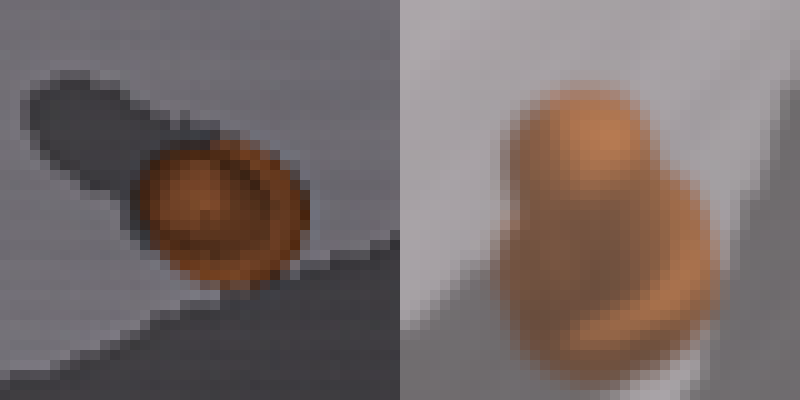

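View pics/s8f.png

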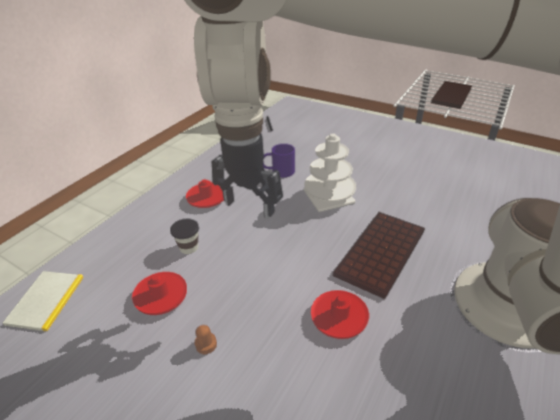

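The left panel (top view) shows the grip at about pixel (135.0,222.7). The right panel (side view) shows the dome at about (202.6,331) and the flange at about (205.2,342.5). In the full side view the three tiers are stacked upright at (330,175), with cup and mug untouched. I'm cross-checking the finial's position.

Run:
```python
from h import *
print(onz('top',[(135,222.7)],.033)*1000)
print(onz('top',[(145.2,223.5)],0)*1000,'y=centre-22')
print(onz('side',[(202.6,331)],.045)*1000, onz('side',[(205.2,342.5)],.012)*1000)
def tri(a,b):
    (o1,r1),(o2,r2)=rays('top',[a]),rays('side',[b]); r1=r1[0];r2=r2[0]
    s=np.linalg.lstsq(np.c_[r1,-r2],o2-o1,rcond=None)[0]; return (o1+r1*s[0])*1000,(o2+r2*s[1])*1000
print(tri((133.5,222.3),(202.6,330)))
```

```text
[[525.45654179 419.92106248]]
[[528.69824187 399.73504752]] y=centre-22
[[528.94618666 418.55593761]] [[525.87625374 421.99100048]]
(array([523.82410106, 418.41452229,  50.70174874]), array([526.58078545, 419.85931547,  51.62520746]))
```

Converted, 18.6 cm / 100 = 0.186, 17.5 cm / 100 = 0.175.

Request:
servo_tool(
  moves=[
    [-0.002, 0.03, -0.01, 0],
    [-0.002, 0.06, -0.03, 0],
    [-0.002, 0.09, -0.05, 0],
    [-0.002, 0.12, -0.07, 0],
    [-0.002, 0.15, -0.09, 0],
    [-0.002, 0.175, -0.1, 0],
    [-0.002, 0.186, -0.11, 0],
    [-0.002, 0.186, -0.11, 0],
    [-0.002, 0.186, -0.11, 0],
    [-0.002, 0.186, -0.11, 0],
  ],
)

```text
time: 29.88
ee_pos: [0.5265, 0.4177, 0.1044]
tcp_rot: [-179.5, -0.0, 90.7]
wrist_force: [-0.2, -0.2, 0.1]
opening: 0.0854
grasp_force: 0.0
```

Run:
```python
from h import *
o=get_obs();print(o['ee_pos'],o['tcp_rot'],o['q'])
```

```text
[0.52653551 0.41769358 0.10442193] [-1.79502111e+02 -2.23429777e-02  9.07415178e+01] [ 38.28832355  21.674833    15.85543047  84.56173968   0.32112994
 127.54564056]
```

Request:
servo_tool(
  moves=[
    [0, 0.001, -0.01, 0],
    [-0.001, 0.001, -0.025, 0],
    [-0.001, 0.001, -0.04, 0],
    [-0.001, 0.001, -0.055, 0],
    [-0.001, 0.001, -0.067, 0],
    [-0.001, 0.001, -0.075, 0],
    [-0.001, 0.001, -0.08, 0],
    [-0.001, 0.001, -0.08, 0],
    [-0.001, 0.001, -0.08, 0],
  ],
)

```text
time: 30.63
ee_pos: [0.5249, 0.42, 0.0233]
tcp_rot: [-179.5, -0.0, 90.8]
wrist_force: [-0.2, -0.5, -0.1]
opening: 0.0851
grasp_force: 0.0
```

Run:
```python
from h import *
o=get_obs();print(o['ee_pos'])
i=camera("side")[:,:,::-1]
u,v=map(int,proj("side",[[.525,.42,.05]])[0]);cv2.imwrite("pics/s9.png",cv2.resize(i[v-50:v+50,u-50:u+50],(600,600),interpolation=2))
```

```text
[0.52490018 0.41999079 0.02331962]
```

View pics/s9.png

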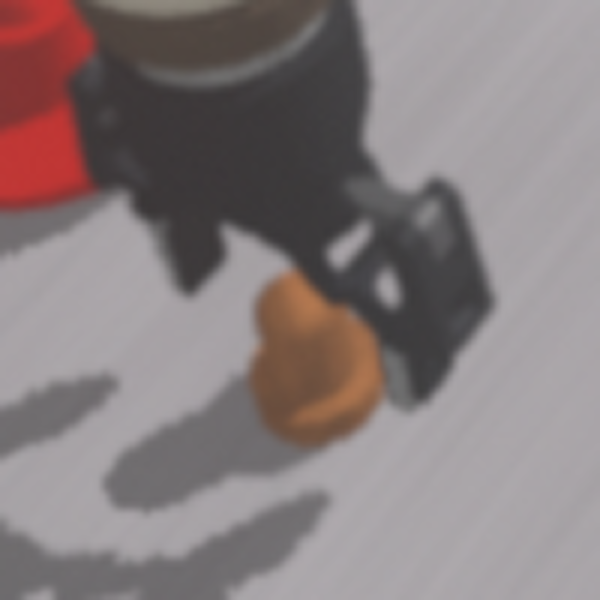

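The finial stands between the fingers (grip at (295,310), fingertips at (195,285) and (410,400)). Closing and lifting.

Request:
servo_tool(
  moves=[
    [0, 0, 0, 0],
    [0, 0, 0, 0],
    [0, 0, 0, 0],
    [0, 0, 0, 0],
    [0, 0, 0, 0],
    [0, 0, 0, 0],
    [0, 0, 0, 0],
    [0, 0, 0, 0],
    [0, 0, 0, 0],
    [0, 0, 0, 0],
    [0, 0, 0, 0],
    [0, 0, 0, 0],
  ],
  claw=1,
  force=30,
)

```text
time: 31.68
ee_pos: [0.5249, 0.4202, 0.0233]
tcp_rot: [-179.5, -0.0, 90.8]
wrist_force: [-0.4, -0.3, 5.5]
opening: 0.029
grasp_force: 30.2
```

Converted, 25 cm / 100 = 0.25, 24.5 cm / 100 = 0.245.

Request:
servo_tool(
  moves=[
    [0, 0, 0.004, 0],
    [0, 0, 0.015, 0],
    [0, 0, 0.035, 0],
    [0, 0, 0.06, 0],
    [0, 0, 0.085, 0],
    [0, 0, 0.11, 0],
    [0, 0, 0.135, 0],
    [0, 0, 0.16, 0],
    [0, 0, 0.185, 0],
    [0, 0, 0.21, 0],
    [0, 0, 0.23, 0],
    [0, 0, 0.245, 0],
    [0, 0, 0.25, 0],
    [0, 0, 0.25, 0],
    [0, 0, 0.25, 0],
  ],
)

```text
time: 32.93
ee_pos: [0.5247, 0.42, 0.2722]
tcp_rot: [-179.4, 0.0, 90.8]
wrist_force: [-0.1, -0.1, -1.2]
opening: 0.0292
grasp_force: 29.7
```

Converted, -50 cm / 100 = -0.5, -48.5 cm / 100 = -0.485.

Request:
servo_tool(
  moves=[
    [0, -0.008, 0, 0],
    [0, -0.025, 0, 0],
    [0, -0.05, 0, 0],
    [0, -0.08, 0, 0],
    [0, -0.11, 0, 0],
    [0, -0.14, 0, 0],
    [0, -0.17, 0, 0],
    [0, -0.2, 0, 0],
    [0.001, -0.23, 0, 0],
    [0.001, -0.26, 0, 0],
    [0.001, -0.29, 0, 0],
    [0.002, -0.32, 0, 0],
    [0.002, -0.35, 0, 0],
    [0.002, -0.38, 0, 0],
    [0.002, -0.41, 0, 0],
    [0.003, -0.44, 0, 0],
    [0.003, -0.465, 0, 0],
    [0.003, -0.485, 0, 0],
    [0.003, -0.5, 0, 0],
    [0.003, -0.5, 0, 0],
  ],
)

```text
time: 34.6
ee_pos: [0.5267, -0.0826, 0.2715]
tcp_rot: [-179.3, 0.0, 90.7]
wrist_force: [-0.0, 0.3, -0.9]
opening: 0.0289
grasp_force: 29.7
```

Converted, -8.7 cm / 100 = -0.087, -8 cm / 100 = -0.08.

Request:
servo_tool(
  moves=[
    [0, -0.01, 0, 0],
    [0, -0.025, 0, 0],
    [0, -0.045, 0, 0],
    [0, -0.065, 0, 0],
    [0, -0.08, 0, 0],
    [0, -0.087, 0, 0],
    [0, -0.087, 0, 0],
    [0, -0.087, 0, 0],
    [0, -0.087, 0, 0],
    [0, -0.087, 0, 0],
  ],
)

```text
time: 35.43
ee_pos: [0.5277, -0.1661, 0.273]
tcp_rot: [-179.4, -0.0, 90.9]
wrist_force: [0.2, -0.3, -0.6]
opening: 0.0286
grasp_force: 29.7
```

Run:
```python
from h import *
o=get_obs();print(o['ee_pos'],o['tcp_rot'],o['wrist_force'],o['opening'])
i=camera("side")[:,:,::-1];j=camera("top")[:,:,::-1]
def cr(i,n):
    u,v=map(int,proj(n,[[.528,-.168,.2]])[0]); v=max(v,60); return cv2.resize(i[v-60:v+60,u-60:u+60],(400,400),interpolation=2)
cv2.imwrite("pics/s10.png",np.hstack([cr(i,"side"),cr(j,"top")]))
```

```text
[ 0.52772669 -0.16608505  0.27296529] [-1.79434000e+02 -2.06086116e-03  9.08788058e+01] [ 0.20388032 -0.28860438 -0.62337325] 0.02863712997133675
```

View pics/s10.png

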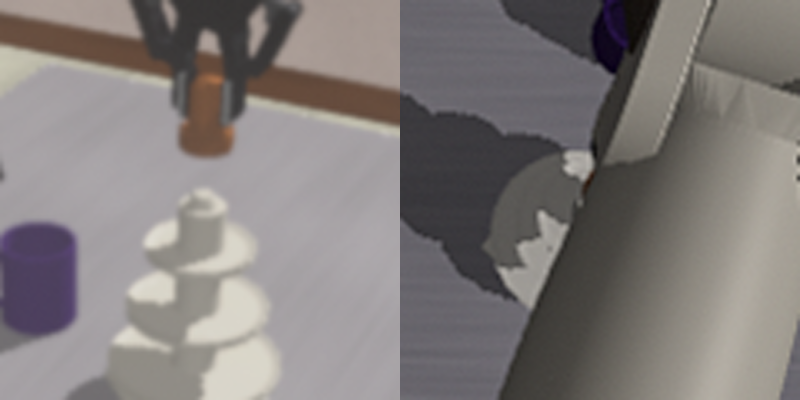

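The finial is held upright just above the spigot (finial at (207,145), spigot at (203,200)). Lowering.

Converted, -4.75 cm / 100 = -0.0475, -4.6 cm / 100 = -0.046.

Request:
servo_tool(
  moves=[
    [0, -0.001, -0.005, 0],
    [0, -0.001, -0.013, 0],
    [0, -0.001, -0.021, 0],
    [0, -0.001, -0.028, 0],
    [0, -0.001, -0.033, 0],
    [0, -0.001, -0.037, 0],
    [0, -0.001, -0.04, 0],
    [0, -0.001, -0.042, 0],
    [0, -0.001, -0.044, 0],
    [0, -0.001, -0.046, 0],
    [0, -0.001, -0.0475, 0],
    [0, -0.001, -0.0475, 0],
    [0, -0.001, -0.0475, 0],
  ],
)

```text
time: 36.62
ee_pos: [0.5277, -0.168, 0.2255]
tcp_rot: [-179.4, 0.0, 90.8]
wrist_force: [-0.3, 0.8, -0.7]
opening: 0.029
grasp_force: 29.7
```

Converted, -0.24 cm / 100 = -0.0024, -0.18 cm / 100 = -0.0018.

Request:
servo_tool(
  moves=[
    [0, 0, -0.0006, 0],
    [0, 0, -0.0012, 0],
    [0, 0, -0.0018, 0],
    [0, 0, -0.0024, 0],
    [0, 0, -0.0024, 0],
    [0, 0, -0.0024, 0],
  ],
)

```text
time: 37.12
ee_pos: [0.5277, -0.168, 0.223]
tcp_rot: [-179.4, 0.0, 90.8]
wrist_force: [-0.8, -0.2, -0.4]
opening: 0.0287
grasp_force: 29.7
```

Converted, -0.16 cm / 100 = -0.0016, -0.14 cm / 100 = -0.0014.

Request:
servo_tool(
  moves=[
    [0, 0, -0.0005, 0],
    [0, 0, -0.001, 0],
    [0, 0, -0.0014, 0],
    [0, 0, -0.0016, 0],
    [0, 0, -0.0016, 0],
    [0, 0, -0.0016, 0],
  ],
)

```text
time: 37.62
ee_pos: [0.5277, -0.168, 0.2214]
tcp_rot: [-179.4, 0.0, 90.8]
wrist_force: [-0.6, 1.1, -0.6]
opening: 0.029
grasp_force: 29.8
```

Request:
servo_tool(
  moves=[
    [0, 0, -0.0003, 0],
    [0, 0, -0.0006, 0],
    [0, 0, -0.0006, 0],
    [0, 0, -0.0006, 0],
  ],
)

```text
time: 37.95
ee_pos: [0.5278, -0.168, 0.2212]
tcp_rot: [-179.5, 0.0, 90.8]
wrist_force: [-0.2, -0.1, 4.1]
opening: 0.0291
grasp_force: 30.1
```

Seated contact (+4.5 N at the expected height). Releasing and withdrawing.

Request:
servo_tool(
  moves=[
    [0, 0, 0, 0],
    [0, 0, 0, 0],
    [0, 0, 0, 0],
    [0, 0, 0, 0],
    [0, 0, 0, 0],
    [0, 0, 0, 0],
    [0, 0, 0, 0],
    [0, 0, 0, 0],
  ],
  claw=0,
)

```text
time: 38.62
ee_pos: [0.5277, -0.168, 0.2207]
tcp_rot: [-179.4, 0.0, 90.8]
wrist_force: [-0.9, -0.2, 0.1]
opening: 0.0849
grasp_force: 0.0
```

Converted, 24 cm / 100 = 0.24, 23 cm / 100 = 0.23.

Request:
servo_tool(
  moves=[
    [0, 0, 0.01, 0],
    [0, 0, 0.03, 0],
    [0, 0, 0.05, 0],
    [0, 0, 0.07, 0],
    [0, 0, 0.085, 0],
    [-0.02, 0.03, 0.09, 0],
    [-0.04, 0.06, 0.09, 0],
    [-0.06, 0.09, 0.09, 0],
    [-0.08, 0.12, 0.09, 0],
    [-0.1, 0.15, 0.09, 0],
    [-0.11, 0.18, 0.09, 0],
    [-0.12, 0.21, 0.09, 0],
    [-0.12, 0.23, 0.09, 0],
    [-0.12, 0.24, 0.09, 0],
    [-0.12, 0.24, 0.09, 0],
    [-0.12, 0.24, 0.09, 0],
    [-0.12, 0.24, 0.09, 0],
  ],
)

```text
time: 40.03
ee_pos: [0.4079, 0.0713, 0.3109]
tcp_rot: [-179.4, 0.0, 90.8]
wrist_force: [0.6, -0.6, 0.1]
opening: 0.0855
grasp_force: 0.0
```

Run:
```python
from h import *
o=get_obs();print(o['ee_pos'],o['opening'])
i=camera("side")[:,:,::-1];j=camera("top")[:,:,::-1]
def cr(i,n):
    u,v=map(int,proj(n,[[.528,-.1,.1]])[0]); v=max(v,90);return cv2.resize(i[v-90:v+90,u-90:u+90],(400,400),interpolation=2)
cv2.imwrite("pics/s11.png",np.hstack([cr(i,"side"),cr(j,"top")]))
```

```text
[0.40794986 0.0712948  0.31089526] 0.08552876688805897
```

View pics/s11.png

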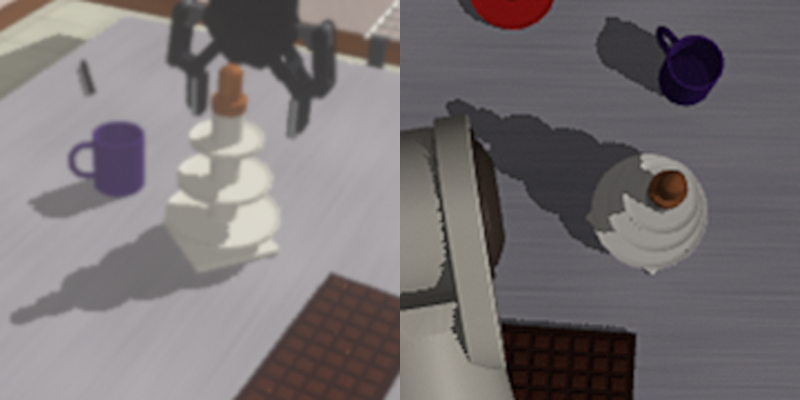

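The stand is complete and upright, with the knob at (231,90) in the side crop. The mug is undisturbed and the arm is clear.

```bash
python3 -c "
from workcell import *
print(job_done())"
```

```text
the job is handed in; nothing more can be done
None
```

The praline stand is assembled on its base in the order asked (large, medium and small tier, then the knob), each piece seated and released before the next; cup and mug were left alone, and the job was handed in at about 40 s.

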